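# Clear the accessory chest, try its lid, unbolt it if caught and hold it open

## Robot

A 7-joint arm with a two-finger parallel gripper is mounted at the origin on a cart in front of the work surface, level with it; the furniture and walls round the work are solid. World frame = base frame: x ahead of the robot, y to its left, z up, the work surface at z = 0. Lengths are in m, angles in degrees, forces in N, time in s.
With the tool pointing down it reaches from about 0.425 to 0.875 m from the base axis. Payload 4.7 kg.
Tool frame: the origin (TCP) lies midway between the tips of the shut fingers; the grasp point (between the pads) lies env.grip_point_offset behind it (env.grip_point_offset is the distance from the TCP to the grasp point, in m); x points along the fingers, y is the direction in which the jaws open and shut, and the axes are right-handed (so a half turn about x gives the same grasp; the last joint's range is limited). The gripper opens to 87 mm and grips with 3 to 60 N. Pads are 19 mm wide; open, the fingers measure 117 mm over their backs; the gripper's body (75 mm by 190 mm) begins 51 mm behind the grasp point.
Start: joints at [65.609, 18.392, -4.016, 83.108, 1.295, 78.541, -3.26], TCP at [0.277, -0.588, 0.223] pointing down, gripper open.
Joint ranges: [-163.93, 163.93], [-17.29, 119.83], [-79.2, 71.16], [3.27, 140.29], [-89.18, 269.18], [5.43, 117.66], [-154.24, 154.24]. Speed limits (degrees/s): [147.25, 147.25, 180, 180, 180, 180, 180].

## Interface

Orientations are given as [roll, pitch, yaw] about the fixed x, y, z axes, in that order (R = Rz(yaw) Ry(pitch) Rx(roll)).
In Python, from cell import readout, read_camera, camera_params, sign_off, spot_in, pinpoint, env gives the robot as it stands.
- The arm moves only by the shell command python3 -m pendant 'ROWS' [OPENING] [FORCE]. ROWS is a JSON object of lists of equal length, an entry for each row: "xyz": the shift along the world's x, y, z in m, a list of three; "turn": the turn about the world's z in rad. A call has 1 to 10 rows; each row shifts and turns the pose as measured when the row begins; what a row does not reach is not made up. A row lasts 1/8 s, in which the tool goes at most 62.5 mm and 10.7 degrees, less where a joint would pass 70% of its speed; a pose out of reach is approached as far as the arm can. A call is refused whole if a number of a shift passes 0.0625 or a number of a turn 0.188, either way. A call with a gripper value outside its range is refused whole. OPENING is the opening, from 0 (shut) to 1 (fully open), set as the call begins (- or left out, the last holds). The fingers move at their own pace and stop on an object; FORCE is the grip in N (left out, the last holds). Time passes only in rows, so rows that do not move let the fingers close. It gives the time, the measured TCP pose, the force and the opening at its end, in the units of the state.
- readout.get_obs(): the state, without advancing time (a new reading comes with each control period).
- read_camera(name): name is "scene" or "top" or "wrist"; returns the picture (480x640x3 uint8, red, green, blue); there is no depth.
- camera_params(name): a dict with "fx", "fy", "cx", "cy" (pixels), "rvec" (rotation vector, rad) and "tvec" (3), from world to camera coordinates, as OpenCV has them; the wrist camera has in their place "hand_eye" (4x4, takes a point from camera to tool coordinates, whose origin is the TCP and whose axes are the tool frame's). Camera axes: x right, y down, z forward; pixel columns grow to the right and rows downward; lengths in m; the calibration is good to about 2 mm. The wrist camera is an equidistant fisheye: a pixel r from the principal point sees the ray r / f radians off the axis. A picture is of the moment at which its call begins: read the wrist's pose just before it. camera_params takes no time and is no camera call.
- sign_off(): hands the job in, once; it reports no verdict.
Trained networks look in the newest picture that a camera, given by its name, has taken for a name from the list of things; names that differ only in an ending like _2 or _b are one class to them, and where a whole thing is asked for, a point or a joint stands for the part that bears it (a point fixed in the world has none). Each returns a list of dicts, best first, with "score" (0 to 1); they miss things now and then, are a little off and sometimes report something else, mostly with a low value. They report only what shows in the picture. A call takes as long as a camera call. They do not tell look-alikes from the thing itself.
- spot_in(camera, name): "at" ([x, y, z] in m, in the coordinates of the camera as it stood for that picture, good to about 4 mm: the middle of the surface that is visible of it).
- pinpoint(camera, name): "at" ([x, y, z] in m, in the coordinates of the camera as it stood for that picture, good to about 4 mm: a listed point, or the origin of a listed thing).
The state is a dict: "time_s": time; "qpos": joint angles; "joint_velocities": joint speeds; "effort": joint torques, N m; "tool_pos": TCP position; "tool_rot": TCP orientation; "force": force on the tool from outside, world axes, zero at the start; "wrist_torque": the same for the moment, N m; "grip_width": finger opening in m.
Only numpy, scipy, OpenCV 4.12 (cv2) and the standard library are available. Lean on these libraries where they do the work, as an engineer would, in place of code of your own. Each camera call takes 0.05 s, during which the arm holds its last target.

## Task

Take the freshly turned finial off the lid of the accessory chest and lower it gently into the deep round tub, standing on its foot, so that the lid is clear. Then, before you touch the bolt, give the lid a light tug by its bar pull to learn whether the bolt has caught; if it has, draw the bolt by its knob out of the staple, without wrenching it. Raise the lid past 45 degrees by the pull, leave the other things on the bench as they are, and finish while still holding the lid up, because it falls shut when let go.

Things in the scene. Friction and masses are not known exactly. Their poses are not given: they have to be found in the camera images.
- chest: wooden chest fixed to the bench, 160 deep (its x) by 220 wide (its y) by 110 mm high; origin: middle of its underside; the front faces its own -x. The plywood lid, 160 by 181 by 14 mm, lies between the side boards, flush with their tops at 110 mm, hinged along the back: hinge line parallel to the chest's y axis at chest x = +80 mm, 96 mm up. Lathe parts lie inside
- chest_lid: the chest's lid with the pull and the bolt's sleeves; origin: on the hinge line, at the lid's underside, halfway along the hinge; when shut its axes are the chest's
- lid_hinge (a joint): lid angle in rad: 0 shut, grows as the front edge rises, stop at 1.25. No stay: it falls shut when let go. It weighs about 0.5 kg with its fittings. If the bolt is caught the lid lifts only about 0.03 rad (4 mm at the pull) and then stops
- lid_pull (a point): middle of the steel bar pull on the lid, 38 mm above the lid's top, 130 mm in front of the hinge line (chest x = -50 mm), 53 mm towards -y from the lid's middle line; the bar is 10 mm thick, its straight part 42 mm long and parallel to the chest's y axis, 33 mm clear beneath. It swings about the hinge with the lid. Axes as the lid's: x towards the hinge
- bolt: round 8 mm steel bolt lying on the lid at chest x = -50 mm; it slides along the chest's y axis in two sleeves whose tops are 15 mm above the lid; no spring, it slides with 2 to 3 N, stays where it is left, and may start anywhere from fully shot (towards +y) to 19 mm drawn (towards -y; its stop is at 24 mm). Origin: on the lid's top, 50 mm towards -y from the knob
- bolt_knob (a point): middle of the bolt's upright knob, a round head 13 mm across and 12 mm tall on a 9 mm stem, 36 mm above the lid's top. Fully shot it is 50 mm towards +y from the lid's middle line; the bolt is clear of the staple when the knob is 35 mm or less from that line; fully drawn it is at 26 mm. Axes as the lid's
- staple: steel staple on top of the chest's +y side board, 20 by 14 by 18 mm, under which the bolt's end catches; origin on the board's top at chest x = -50 mm, y = +101 mm
- finial: freshly turned ball finial of dark wood standing on the lid: a ball 60 mm across on a narrow neck and a round foot 48 mm across, 81 mm tall in all, the ball's middle 51 mm above the foot's underside, about 0.1 kg; origin: middle of the foot's underside, z up
- tub: open round tub of dark turned wood fixed to the bench, 136 mm across and 86 mm high, empty; origin: middle of its underside
- tub_in (a point): middle of the tub's inner floor, 8 mm above the bench; the inside is 124 mm across and 78 mm deep
- tape_measure: tape measure lying on the bench behind the work, 66 by 83 by 36 mm; bystander; origin under its middle
- sanding_block: wooden sanding block, 64 by 101 by 33 mm, on the bench behind the work; bystander; origin under its middle
- offcut_block: small maple offcut, 40 by 50 by 26 mm, on the bench behind the chest; bystander; origin under its middle
Things that resemble listed ones, but are neither listed nor needed, are in the scene too. Several things have the shape of the finial; the one meant has the colours described above.

How it is judged:
By the outcome, as a careful person would: the job done as asked, in the order asked, and still so for the second after the job is handed in, while the arm keeps its last pose, push and grip.
It also fails if it takes over 67 s, if anything falls off the work surface, if the arm or the gripper's body presses on something with over 40 N, if the wrist force passes 120 N, or if a joint passes its speed limit or range.

## Working session

There is one attempt and no reset: what is moved stays moved. The work goes in short steps, Python scripts to look and compute and a shell command to move; the robot and the scene stay as the last step left them, time stands still between calls to the robot, and variables do not carry over. Pictures are saved under pics/ and viewed, and the job is handed in when it is done.

```bash
ls; mkdir -p pics
python3 - <<'E'
from cell import *
import cv2
print(readout.get_obs(), env.grip_point_offset)
for c in ("scene","top","wrist"):
    p=camera_params(c); print(c,p)
    im=read_camera(c); cv2.imwrite(f"pics/{c}0.png",im[:,:,::-1])
E
```

```text
pics
{'time_s': 0.0, 'qpos': array([65.61033858, 18.43974422, -4.01317508, 83.17536322,  1.29680186,
       78.53957574, -3.25920485]), 'joint_velocities': array([-0.06389935, -0.01333058, -0.01195815,  0.02021599,  0.05238896,
        0.06133861, -0.01051088]), 'effort': array([-1.85166323e-04, -4.91286385e+01, -4.03821990e-01, -3.12527955e+01,
       -6.38072868e-02,  4.36350110e-02,  1.73114868e-04]), 'tool_pos': array([ 0.27641766, -0.58768952,  0.22144939]), 'tool_rot': array([-85.70371716,  89.89034085, 119.49462286]), 'force': array([-0.34506598, -0.41011811,  0.63014981]), 'wrist_torque': array([-0.0042146 ,  0.00604538, -0.0126323 ]), 'grip_width': 0.08661451561148413} 0.0187
scene {'fx': 441.5219034058688, 'fy': 441.5219034058688, 'cx': 321.8560104507574, 'cy': 241.08661747045457, 'rvec': array([ 2.21781773, -0.6022077 ,  0.26915486]), 'tvec': array([-0.6527418 ,  0.12641226,  1.11992284])}
top {'fx': 545.6214568608987, 'fy': 545.6214568608987, 'cx': 323.2221279046982, 'cy': 232.80422473026402, 'rvec': array([ 2.14022773, -2.12321385,  0.18745632]), 'tvec': array([-0.26248396,  0.58474888,  1.24636817])}
wrist {'fx': 371.64829954431775, 'fy': 371.64829954431775, 'cx': 321.544016079048, 'cy': 233.4575361191712, 'hand_eye': array([[-1.01080327e-03, -2.50028806e-01,  9.68237871e-01,
        -1.62492673e-01],
       [ 9.99999480e-01, -1.18611204e-04,  1.01333211e-03,
        -1.39670909e-04],
       [-1.38518359e-04,  9.68238391e-01,  2.50028796e-01,
        -6.69308815e-02],
       [ 0.00000000e+00,  0.00000000e+00,  0.00000000e+00,
         1.00000000e+00]])}
```

View pics/scene0.png

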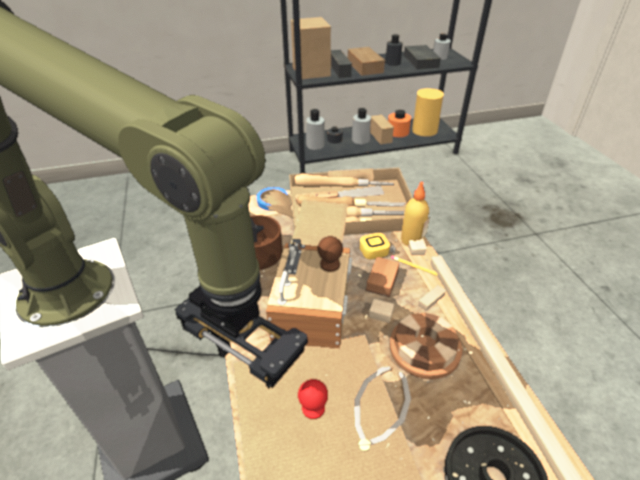

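View pics/top0.png

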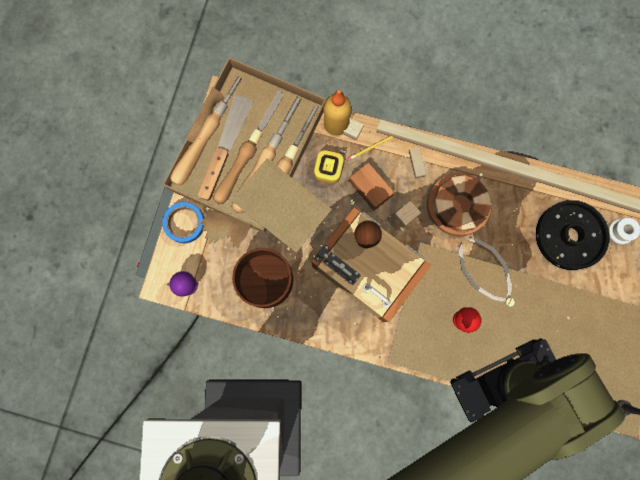

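The top picture shows three finial shapes: dark brown on the lid (368,234), red (467,320) and purple (183,284). The dark brown one on the lid fits. The tub candidates are the dark, deep one at (263,278) and a segmented bowl at (460,203); the dark one fits.

```bash
cat > h.py <<'E'
from cell import *
import cv2, numpy as np
from scipy.spatial.transform import Rotation as R
def Tw(cam,obs=None):
    p=camera_params(cam); T=np.eye(4)
    if cam=="wrist":
        T[:3,:3]=R.from_euler('xyz',obs["tool_rot"],degrees=True).as_matrix(); T[:3,3]=obs["tool_pos"]
        return T@p["hand_eye"]
    T[:3,:3]=cv2.Rodrigues(p["rvec"])[0]; T[:3,3]=p["tvec"]; return np.linalg.inv(T)
def look(cam,names,save=None,k=2,fn=pinpoint,smin=0.2):
    o=readout.get_obs(); im=read_camera(cam); T=Tw(cam,o)
    if save: cv2.imwrite("pics/"+save,im[:,:,::-1])
    out={}
    for n in names:
        for d in fn(cam,n)[:k]:
            if d["score"]<smin: continue
            w=(T@np.r_[d["at"],1])[:3]; out.setdefault(n,[]).append(w)
            print(cam,n,round(d["score"],2),np.round(w,4))
    return im,out
def proj(cam,P):
    p=camera_params(cam)
    K=np.array([[p["fx"],0,p["cx"]],[0,p["fy"],p["cy"]],[0,0,1]])
    return cv2.projectPoints(np.atleast_2d(np.array(P,float)),p["rvec"],p["tvec"],K,None)[0][:,0]
def st():
    o=readout.get_obs(); print({k:np.round(o[k],4) for k in("time_s","qpos","tool_pos","tool_rot","force","grip_width")})
E
python3 - <<'E'
from h import *
im,_=look("top",["chest","chest_lid","lid_pull","bolt","bolt_knob","staple","finial","tub","tub_in","tape_measure","sanding_block","offcut_block"],k=3)
c=cv2.resize(im[190:340,210:450],None,fx=3.3,fy=3.3,interpolation=cv2.INTER_CUBIC)
cv2.imwrite("pics/crop0.png",c[:,:,::-1]); 
look("scene",["chest","lid_pull","bolt_knob","finial","tub","staple"],k=3)
st()
E
```

```text
top chest 0.69 [ 0.5089 -0.3669  0.0008]
top chest_lid 0.87 [ 0.5723 -0.4102  0.0968]
top lid_pull 0.91 [ 0.4393 -0.3752  0.1483]
top bolt 0.53 [ 0.4966 -0.2967  0.1458]
top bolt 0.5 [ 0.4696 -0.3395  0.1033]
top bolt_knob 0.61 [ 0.4943 -0.295   0.1467]
top staple 0.64 [ 0.7086 -0.375   0.0046]
top staple 0.54 [ 0.5297 -0.2511  0.1096]
top finial 0.79 [ 0.5671 -0.3561  0.1097]
top finial 0.77 [ 0.3887 -0.5923  0.002 ]
top tub 0.96 [ 0.477  -0.1183  0.0047]
top tub_in 0.74 [ 0.4769 -0.1141  0.0091]
top tape_measure 0.75 [ 0.7716 -0.2737  0.001 ]
top tape_measure 0.62 [ 0.572  -0.408   0.0965]
top tape_measure 0.46 [ 0.4762 -0.1198  0.0005]
top sanding_block 0.6 [ 0.7088 -0.3765  0.0009]
top sanding_block 0.37 [ 0.5711 -0.4094  0.0954]
top offcut_block 0.61 [ 0.6458 -0.4651  0.002 ]
scene chest 0.7 [ 0.5119 -0.3695  0.0016]
scene chest 0.24 [ 0.4673 -0.3413  0.1071]
scene lid_pull 0.91 [ 0.4372 -0.3816  0.1495]
scene bolt_knob 0.56 [ 0.5005 -0.3013  0.1457]
scene finial 0.89 [ 0.565  -0.3584  0.1065]
scene finial 0.74 [ 0.3931 -0.5937  0.0057]
scene tub 0.77 [ 4.809e-01 -1.220e-01 -3.000e-04]
scene staple 0.52 [ 0.5372 -0.2574  0.111 ]
{'time_s': np.float64(1.15), 'qpos': array([65.61  , 18.3915, -4.0175, 83.1085,  1.295 , 78.5412, -3.2619]), 'tool_pos': array([ 0.2767, -0.5882,  0.2226]), 'tool_rot': array([ 59.0528,  89.9953, -95.749 ]), 'force': array([-0.1056,  0.4135,  0.496 ]), 'grip_width': np.float64(0.0872)}
```

View pics/crop0.png

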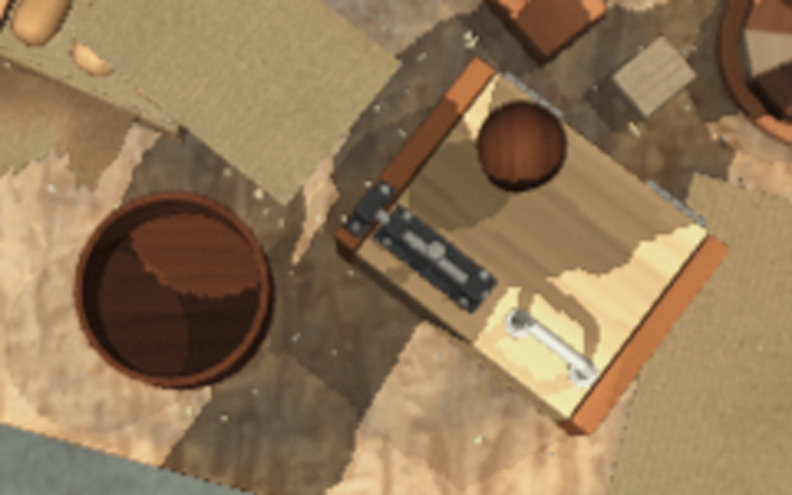

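Run:
```python
from h import *
o=readout.get_obs(); M=R.from_euler('xyz',o["tool_rot"],degrees=True).as_matrix()
print("x",M[:,0],"jaw",M[:,1], "jaw az",np.degrees(np.arctan2(M[1,1],M[0,1])))
p=o["tool_pos"]; print(proj("top",[p,p+.1*M[:,1],p-.1*M[:,1]]))
# chest fit
from scipy.optimize import least_squares
obs=[((0,0),[(.5089,-.3669),(.5119,-.3695)]),((.08,0),[(.5723,-.4102)]),((-.05,-.053),[(.4393,-.3752),(.4372,-.3816)]),((-.05,.101),[(.5297,-.2511),(.5372,-.2574)])]
kn=[(.4943,-.295),(.5005,-.3013)]
def w(c,v):
    a=v[2]; return np.array([v[0]+np.cos(a)*c[0]-np.sin(a)*c[1], v[1]+np.sin(a)*c[0]+np.cos(a)*c[1]])
def f(v):
    r=[w(c,v)-q for c,l in obs for q in l]+[w((-.05,v[3]),v)-q for q in kn]
    return np.ravel(r)
s=least_squares(f,[.51,-.368,-.65,.05]); print(s.x,np.degrees(s.x[2]),np.sqrt(s.cost))
im=cv2.imread("pics/scene0.png")[160:360,220:480]
cv2.imwrite("pics/crop1.png",cv2.resize(im,None,fx=3,fy=3,interpolation=cv2.INTER_CUBIC))
```

```text
x [-8.18344402e-06 -8.12838061e-05 -9.99999997e-01] jaw [ 4.25750946e-01 -9.04840388e-01  7.00647618e-05] jaw az -64.80179482480955
[[489.80814008 374.09789198]
 [534.40611681 352.36821991]
 [444.58711224 396.13113603]]
[ 0.51031091 -0.36565451 -0.6497967   0.04593613] -37.230608301370786 0.008946779388528149
```

View pics/crop1.png

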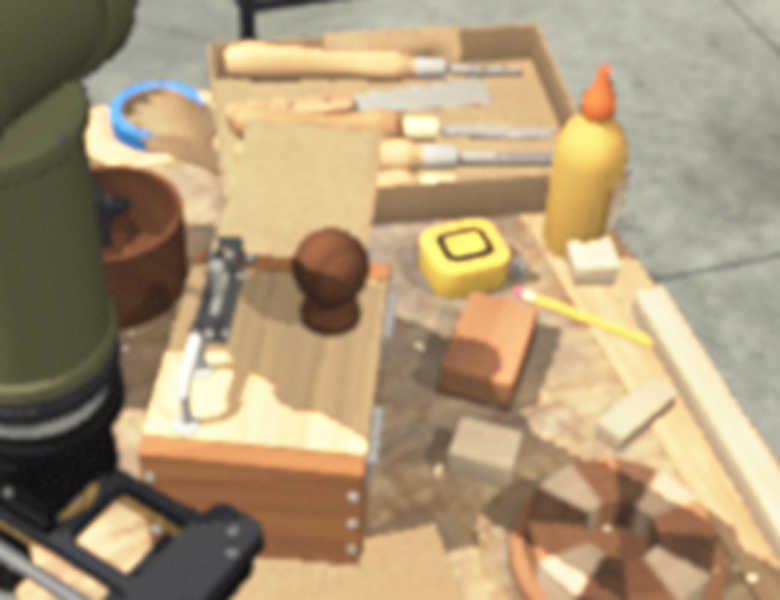

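View pics/wrist0.png

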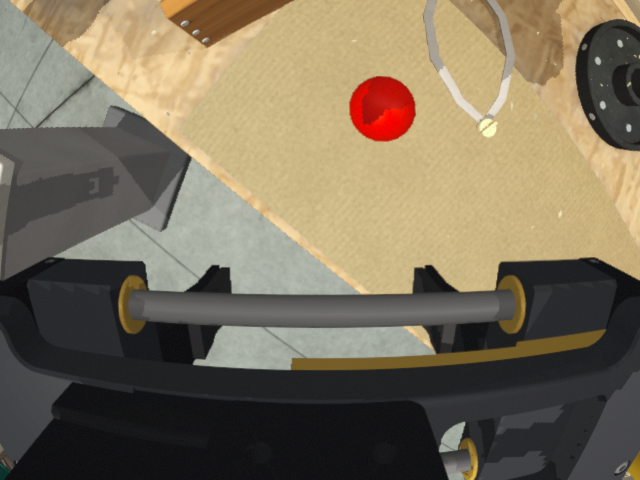

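```bash
python3 - <<'E'
from h import *
def P(c):
    p=camera_params(c);K=np.array([[p["fx"],0,p["cx"]],[0,p["fy"],p["cy"]],[0,0,1]]);return K@np.c_[cv2.Rodrigues(p["rvec"])[0],p["tvec"]]
for a,b in [((330,210),(344,248)),((295,250),(293,246)),((268,163),(346,203)),((231,206),(301,201))]:
    X=cv2.triangulatePoints(P("top"),P("scene"),np.array(a,float),np.array(b,float))[:,0]; X=X[:3]/X[3]
    print(a,X.round(3),proj("top",X).round(0),proj("scene",X).round(0))
E
cd pics; python3 -c "
import cv2;a=cv2.imread('top0.png')[140:320,200:440];cv2.imwrite('crop2.png',cv2.resize(a,None,fx=3.3,fy=3.3,interpolation=2))"
```

```text
(330, 210) [ 0.648 -0.277  0.061] [[331. 207.]] [[340. 249.]]
(295, 250) [ 0.549 -0.193  0.05 ] [[296. 248.]] [[291. 246.]]
(268, 163) [ 0.756 -0.126  0.072] [[269. 161.]] [[344. 204.]]
(231, 206) [ 0.653 -0.04   0.064] [[232. 204.]] [[298. 202.]]
```

View pics/crop2.png

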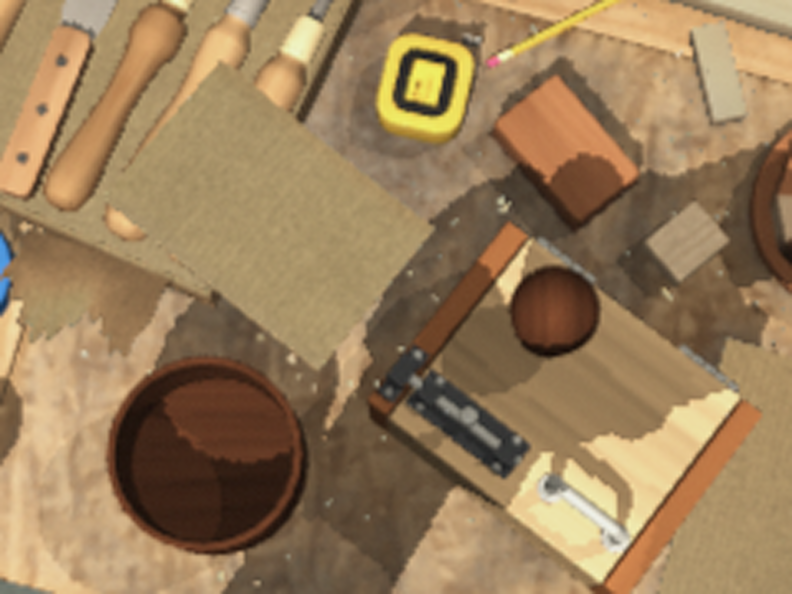

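The enlarged crops confirm it: the dark-wood ball finial at (368,234) in the top picture is the one standing on the lid. The dark tub is at (263,278). The carton flap is at z≈0.06, so it needs clearance. Now I move above the finial.

```bash
python3 -m pendant '{"xyz":[[0.034,0.027,0.008],[0.034,0.027,0.008],[0.034,0.027,0.008],[0.034,0.027,0.008],[0.034,0.027,0.004],[0.034,0.027,0],[0.034,0.027,0],[0.034,0.027,0]],"turn":[0.18,0.18,0.18,0.18,0.18,0.18,0.18,0.18]}' 1 8
python3 - <<'E'
from h import *
st()
im,_=look("wrist",["finial","lid_pull","bolt_knob","staple","chest"],"w1.png")
st()
look("top",["finial"],"t1.png")
E
```

```text
time_s: 2.15
tool_pos: [0.5509, -0.3692, 0.2604]
tool_rot: [9.2, 89.7, -61.1]
force: [-0.2, -0.3, -0.3]
grip_width: 0.0866
{'time_s': np.float64(2.15), 'qpos': array([ 49.5352,  20.6989, -24.2312,  77.3778,   8.5884,  83.4034,
        45.502 ]), 'tool_pos': array([ 0.5509, -0.3692,  0.2604]), 'tool_rot': array([  9.1887,  89.6631, -61.0597]), 'force': array([-0.2195, -0.3497, -0.3145]), 'grip_width': np.float64(0.0866)}
wrist finial 0.68 [ 0.5668 -0.3557  0.1106]
wrist finial 0.58 [ 0.5282 -0.2575  0.1084]
wrist lid_pull 0.95 [ 0.4352 -0.381   0.1458]
wrist bolt_knob 0.95 [ 0.4952 -0.2997  0.1525]
wrist staple 0.94 [ 0.5336 -0.2525  0.1105]
wrist chest 0.71 [ 0.5088 -0.3672  0.0017]
{'time_s': np.float64(2.45), 'qpos': array([ 49.6512,  20.661 , -24.0591,  77.447 ,   8.5779,  83.4014,
        45.2741]), 'tool_pos': array([ 0.5487, -0.3715,  0.26  ]), 'tool_rot': array([ -4.5526,  89.6649, -75.2967]), 'force': array([-0.1489,  0.056 , -0.0646]), 'grip_width': np.float64(0.0871)}
top finial 0.59 [ 0.3881 -0.594   0.0027]
top finial 0.57 [0.4688 0.068  0.003 ]
```

View pics/w1.png

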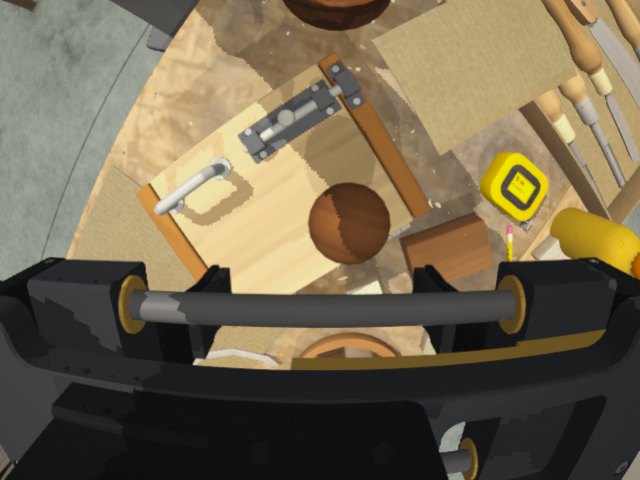

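```bash
cat >> h.py <<'E'
def ray(u,v,o,z):
    p=camera_params("wrist");T=Tw("wrist",o)
    d=np.array([u-p["cx"],v-p["cy"]])/p["fx"];t=np.hypot(*d)
    r=np.r_[d/t*np.sin(t),np.cos(t)] if t>0 else np.array([0,0,1.])
    r=T[:3,:3]@r; c=T[:3,3]; return c+r*(z-c[2])/r[2]
def jaw():
    o=readout.get_obs(); M=R.from_euler('xyz',o["tool_rot"],degrees=True).as_matrix()
    print("tcp",o["tool_pos"].round(4),"grasp",(o["tool_pos"]-env.grip_point_offset*M[:,0]).round(4),"jaw az",np.degrees(np.arctan2(M[1,1],M[0,1])).round(2),"F",o["force"].round(2),"t",o["time_s"],"w",o["grip_width"].round(4))
E
python3 - <<'E'
from h import *
o=readout.get_obs(); im=read_camera("wrist"); cv2.imwrite("pics/w2.png",im[:,:,::-1])
g=cv2.cvtColor(im,cv2.COLOR_RGB2HSV)
m=((im[:,:,0]<140)&(im[:,:,1]<85)&(im[:,:,2]<60)&(g[:,:,1]>80)).astype(np.uint8)
m[:170]=0;m[275:]=0;m[:,:290]=0;m[:,405:]=0
(cx,cy),r=cv2.minEnclosingCircle(np.argwhere(m)[:,::-1].astype(np.float32)); print(cx,cy,r,m.sum())
for c in[(cx,cy),(349,223)]: print(ray(*c,o,.161))
jaw()
E
```

```text
361.7400207519531 212.46054077148438 52.13996505737305 4672
[ 0.569811   -0.34817794  0.161     ]
[ 0.56381228 -0.35854727  0.161     ]Traceback (most recent call last):
  File "<stdin>", line 8, in <module>
  File "h.py", line 33, in jaw
    print("tcp",o["tool_pos"].round(4),"grasp",(o["tool_pos"]-env.grip_point_offset*M[:,0]).round(4),"jaw az",np.degrees(np.arctan2(M[1,1],M[0,1])).round(2),"F",o["force"].round(2),"t",o["time_s"],"w",o["grip_width"].round(4))
                                                                                                                                                                                                         ^^^^^^^^^^^^^^^^^^^^^
AttributeError: 'float' object has no attribute 'round'
```

```bash
sed -i 's/o\["grip_width"\].round(4)/round(float(o["grip_width"]),4)/' h.py; python3 -c "
from h import *
jaw()"; python3 -m pendant '{"xyz":[[0.009,0.0075,0],[0.0085,0.007,-0.02],[0,0,-0.02],[0,0,0]],"turn":[0,0,0,0]}'; python3 -c "
from h import *
jaw()
look('wrist',['finial'],'w3.png')"
```

```text
tcp [ 0.5487 -0.3716  0.2602] grasp [ 0.5486 -0.3715  0.2789] jaw az 19.24 F [ 0.42 -0.56  0.07] t 2.6 w 0.0871
time_s: 3.1
tool_pos: [0.567, -0.3556, 0.2166]
tool_rot: [-2.2, 89.7, -73.0]
force: [0.4, 0.1, 0.0]
grip_width: 0.087
tcp [ 0.567  -0.3556  0.2166] grasp [ 0.567  -0.3555  0.2353] jaw az 19.15 F [0.4  0.09 0.04] t 3.1 w 0.087
wrist finial 0.68 [ 0.5664 -0.3555  0.1098]
wrist finial 0.58 [ 0.5283 -0.2566  0.1091]
```

View pics/w3.png

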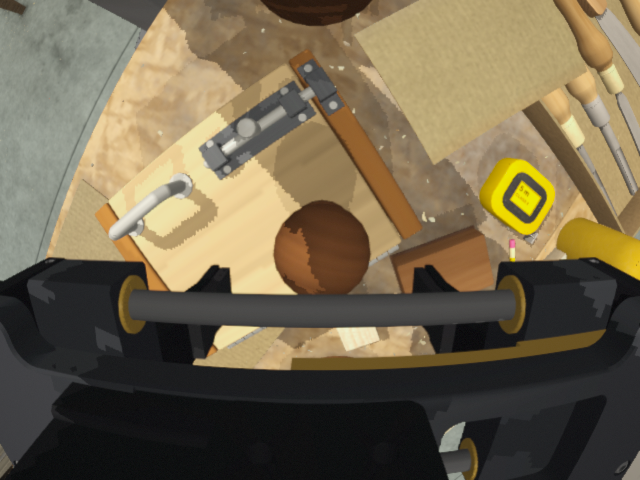

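The wrist picture shows the ball at (322,248), centred between the fingers at columns 215 and 430. I'll descend.

```bash
python3 -m pendant '{"xyz":[[0,0,-0.025],[0,0,-0.025],[0,0,-0.0245],[0,0,0]],"turn":[0,0,0,0]}'; python3 -c "
from h import *
jaw()
"
```

```text
time_s: 3.7
tool_pos: [0.5704, -0.3569, 0.1467]
tool_rot: [28.2, 89.2, -42.6]
force: [-0.8, 0.4, -0.4]
grip_width: 0.0871
tcp [ 0.5704 -0.3569  0.1467] grasp [ 0.5702 -0.3567  0.1654] jaw az 19.13 F [-0.78  0.41 -0.4 ] t 3.7 w 0.0871
```

```bash
python3 -m pendant '{"xyz":[[-0.004,0.001,-0.005],[0,0,0]],"turn":[0,0]}'; python3 -c "
from h import *
jaw()
"; python3 -m pendant '{"xyz":[[0,0,0],[0,0,0],[0,0,0],[0,0,0],[0,0,0],[0,0,0]],"turn":[0,0,0,0,0,0]}' 0 10;  python3 -c "
from h import *
jaw()
look('scene',['finial'],'s1.png')"
```

```text
time_s: 3.95
tool_pos: [0.5675, -0.3565, 0.1443]
tool_rot: [30.4, 89.0, -40.5]
force: [-0.2, -0.6, 0.5]
grip_width: 0.0868
tcp [ 0.5675 -0.3565  0.1443] grasp [ 0.5673 -0.3563  0.163 ] jaw az 19.12 F [-0.19 -0.62  0.47] t 3.95 w 0.0868
time_s: 4.7
tool_pos: [0.5685, -0.3572, 0.1467]
tool_rot: [31.1, 88.8, -39.8]
force: [-0.9, 0.4, 1.4]
grip_width: 0.0588
tcp [ 0.5685 -0.3572  0.1467] grasp [ 0.5682 -0.3569  0.1654] jaw az 19.11 F [-0.87  0.39  1.36] t 4.7 w 0.0588
scene finial 0.84 [ 0.5718 -0.3541  0.1088]
scene finial 0.79 [0.4647 0.0687 0.0039]
```

View pics/s1.png

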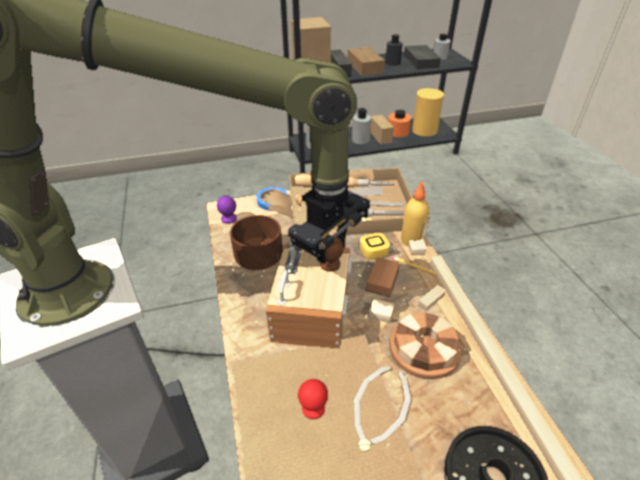

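The gripper holds the ball at a width of 58.8 mm, close to its equator. I'll lift and check.

```bash
python3 -m pendant '{"xyz":[[0,0,0.01],[0,0,0.02],[0,0,0.03],[0,0,0.03],[0,0,0.03],[0,0,0]],"turn":[0,0,0,0,0,0]}' 0 12; python3 -c "
from h import *
jaw();st()
look('scene',['finial'],'s2.png')"; python3 -c "
import cv2;a=cv2.imread('pics/s2.png')[150:300,220:420];cv2.imwrite('pics/s2c.png',cv2.resize(a,None,fx=4,fy=4,interpolation=2))"
```

```text
time_s: 5.55
tool_pos: [0.5689, -0.3566, 0.2765]
tool_rot: [33.6, 88.5, -37.3]
force: [-0.2, 0.3, -1.8]
grip_width: 0.0589
tcp [ 0.5689 -0.3566  0.2765] grasp [ 0.5685 -0.3564  0.2952] jaw az 19.15 F [-0.23  0.33 -1.77] t 5.55 w 0.0589
{'time_s': np.float64(5.55), 'qpos': array([ 47.9676,  20.6244, -24.6696,  75.7196,   8.8184,  84.0223,
        43.1367]), 'tool_pos': array([ 0.5689, -0.3566,  0.2765]), 'tool_rot': array([ 33.6053,  88.534 , -37.2553]), 'force': array([-0.2336,  0.3339, -1.7742]), 'grip_width': np.float64(0.0589)}
scene finial 0.98 [ 0.3928 -0.592   0.0047]
scene finial 0.96 [0.4654 0.0673 0.0031]
```

View pics/s2c.png

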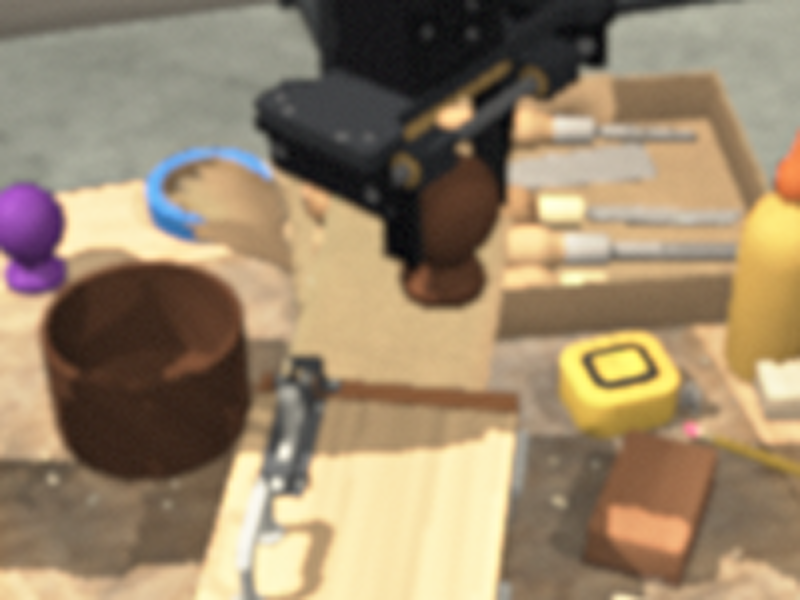

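```bash
python3 -m pendant '{"xyz":[[-0.018,0.048,0],[-0.018,0.048,0],[-0.018,0.048,0],[-0.018,0.048,0],[-0.018,0.048,0],[0,0,0]],"turn":[0,0,0,0,0,0]}'; python3 -c "
from h import *
jaw();st()
look('wrist',['tub','tub_in','finial'],'w4.png')
look('top',['tub','tub_in','finial','bolt_knob','lid_pull','staple'],'t2.png')"
```

```text
time_s: 6.4
tool_pos: [0.4685, -0.1085, 0.2614]
tool_rot: [-15.6, 89.7, -86.6]
force: [0.6, -0.4, -0.2]
grip_width: 0.0587
tcp [ 0.4685 -0.1085  0.2614] grasp [ 0.4685 -0.1084  0.2801] jaw az 19.04 F [ 0.57 -0.36 -0.17] t 6.4 w 0.0587
{'time_s': np.float64(6.4), 'qpos': array([ 43.3007,  -2.4976, -32.3388, 101.8746,  -1.0394,  80.1576,
        30.2067]), 'tool_pos': array([ 0.4685, -0.1085,  0.2614]), 'tool_rot': array([-15.6267,  89.6783, -86.5826]), 'force': array([ 0.5675, -0.3627, -0.1655]), 'grip_width': np.float64(0.0587)}
wrist tub_in 0.97 [ 0.4799 -0.119   0.0062]
wrist finial 0.91 [ 0.4671 -0.1077  0.2243]
wrist finial 0.57 [0.464  0.0694 0.001 ]
top tub 0.94 [ 0.4794 -0.1176  0.001 ]
top tub_in 0.75 [ 0.4784 -0.1166  0.0097]
top tub_in 0.64 [ 5.081e-01 -3.664e-01  1.000e-04]
top finial 0.56 [ 0.3865 -0.5923  0.0043]
top bolt_knob 0.52 [ 0.4954 -0.2972  0.1464]
top bolt_knob 0.48 [ 7.099e-01 -3.772e-01 -2.000e-04]
top lid_pull 0.84 [ 0.4382 -0.3788  0.147 ]
top staple 0.43 [ 0.5279 -0.251   0.1092]
```

View pics/w4.png

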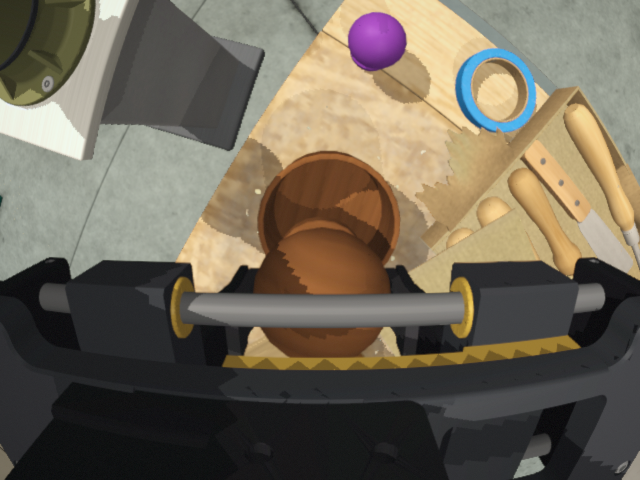

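View pics/t2.png

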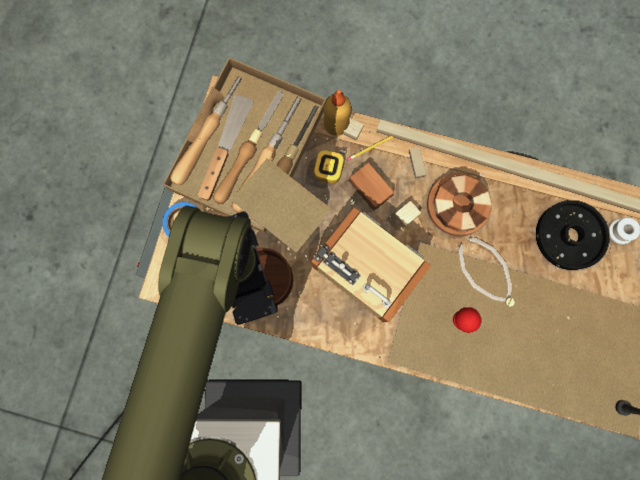

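The wrist picture shows the held finial at about (322,290) and the tub opening at (330,215). The finial needs to shift by about (+11.5, -10) mm. I'll correct and descend.

```bash
python3 -m pendant '{"xyz":[[0.0115,-0.010,0],[0,0,-0.04],[0,0,-0.04],[0,0,-0.03],[0,0,0]],"turn":[0,0,0,0,0]}'; python3 -c "
from h import *
jaw();st()
look('wrist',['tub_in','finial'],'w5.png')"
```

```text
time_s: 7.58
tool_pos: [0.4856, -0.1275, 0.1499]
tool_rot: [27.5, 89.5, -44.0]
force: [-0.4, 0.3, -1.0]
grip_width: 0.0586
tcp [ 0.4856 -0.1275  0.1499] grasp [ 0.4855 -0.1274  0.1686] jaw az 18.5 F [-0.42  0.32 -0.99] t 7.575 w 0.0586
{'time_s': np.float64(7.575), 'qpos': array([ 42.7814,   4.7121, -32.4774, 108.5845,   3.0515,  67.0436,
        27.7173]), 'tool_pos': array([ 0.4856, -0.1275,  0.1499]), 'tool_rot': array([ 27.4599,  89.4919, -44.0431]), 'force': array([-0.4219,  0.3209, -0.993 ]), 'grip_width': np.float64(0.0586)}
wrist tub_in 0.95 [ 0.4802 -0.1211  0.0083]
wrist finial 0.77 [ 0.4848 -0.1263  0.115 ]
```

View pics/w5.png

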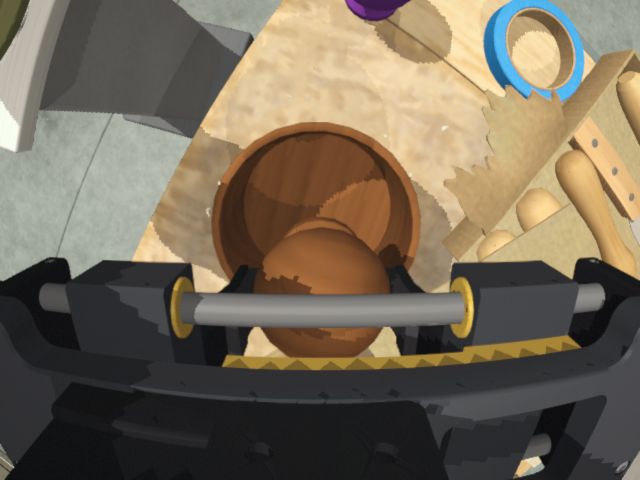

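```bash
python3 -m pendant '{"xyz":[[-0.006,0.007,-0.02],[0,0.001,-0.03],[0,0,-0.02],[0,0,0]],"turn":[0,0,0,0]}'; python3 -c "
from h import *
jaw()
look('wrist',['tub_in','finial'],'w6.png')"
```

```text
time_s: 8.22
tool_pos: [0.4885, -0.1218, 0.0898]
tool_rot: [43.4, 88.3, -28.2]
force: [-0.3, -0.4, -0.8]
grip_width: 0.0587
tcp [ 0.4885 -0.1218  0.0898] grasp [ 0.488  -0.1216  0.1085] jaw az 18.46 F [-0.32 -0.35 -0.84] t 8.225 w 0.0587
wrist tub_in 0.59 [ 0.4774 -0.1202  0.0088]
wrist finial 0.74 [ 0.4875 -0.1227  0.0557]
```

View pics/w6.png

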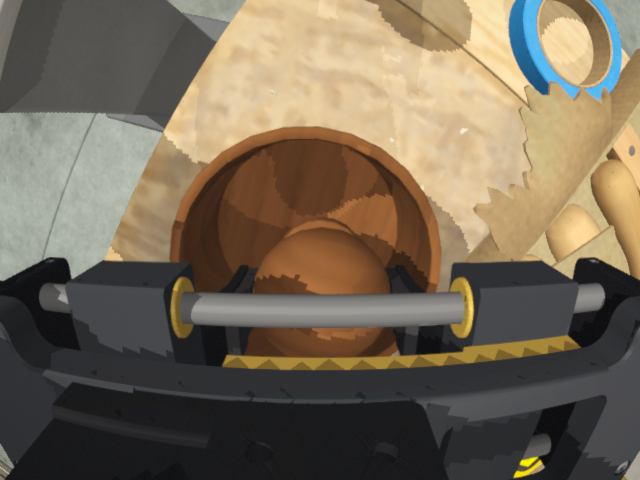

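```bash
python3 -m pendant '{"xyz":[[-0.010,0.002,0],[-0.003,0.001,-0.015],[-0.002,0,-0.010],[0,0,0]],"turn":[0,0,0,0]}'; python3 -c "
from h import *
jaw()"
```

```text
time_s: 8.88
tool_pos: [0.4744, -0.1194, 0.0664]
tool_rot: [43.4, 87.9, -28.2]
force: [0.4, 0.1, -1.4]
grip_width: 0.0589
tcp [ 0.4744 -0.1194  0.0664] grasp [ 0.4738 -0.1191  0.0851] jaw az 18.43 F [ 0.38  0.1  -1.41] t 8.875 w 0.0589
```

```bash
python3 -m pendant '{"xyz":[[0.002,0,-0.008],[0,0,-0.006],[0,0,0]],"turn":[0,0,0]}'; python3 -c "
from h import *
jaw()"; python3 -m pendant '{"xyz":[[0,0,-0.003],[0,0,0]],"turn":[0,0]}'
```

```text
time_s: 9.25
tool_pos: [0.4767, -0.1193, 0.0512]
tool_rot: [44.1, 87.9, -27.5]
force: [-0.1, -0.2, -0.3]
grip_width: 0.0584
tcp [ 0.4767 -0.1193  0.0512] grasp [ 0.4762 -0.119   0.0699] jaw az 18.44 F [-0.11 -0.24 -0.3 ] t 9.25 w 0.0584
time_s: 9.5
tool_pos: [0.477, -0.1193, 0.0481]
tool_rot: [44.5, 87.9, -27.1]
force: [0.4, 0.2, -1.2]
grip_width: 0.0585
```

```bash
python3 -m pendant '{"xyz":[[0,0,-0.002],[0,0,0]],"turn":[0,0]}';python3 -m pendant '{"xyz":[[0,0,-0.0015],[0,0,0]],"turn":[0,0]}'
```

```text
time_s: 9.75
tool_pos: [0.4772, -0.1194, 0.0463]
tool_rot: [44.4, 87.9, -27.2]
force: [0.9, -0.1, -1.3]
grip_width: 0.0585
time_s: 10.0
tool_pos: [0.4775, -0.1195, 0.0449]
tool_rot: [44.4, 87.9, -27.2]
force: [0.0, 0.5, -1.3]
grip_width: 0.0589
```

```bash
python3 -m pendant '{"xyz":[[0,0,-0.0015],[0,0,0]],"turn":[0,0]}'; python3 -c "
from h import *
jaw()
look('wrist',['tub_in','finial'],'w7.png')"
```

```text
time_s: 10.25
tool_pos: [0.4781, -0.12, 0.0446]
tool_rot: [43.5, 87.8, -28.1]
force: [0.8, 0.2, -1.1]
grip_width: 0.0589
tcp [ 0.4781 -0.12    0.0446] grasp [ 0.4775 -0.1197  0.0633] jaw az 18.43 F [ 0.85  0.17 -1.1 ] t 10.25 w 0.0589
wrist tub_in 0.32 [ 0.4781 -0.1189  0.0094]
wrist finial 0.61 [ 0.4773 -0.1165  0.0101]
```

```bash
python3 -m pendant '{"xyz":[[0,0,-0.002],[0,0,0]],"turn":[0,0]}'; python3 -m pendant '{"xyz":[[0,0,-0.002],[0,0,0]],"turn":[0,0]}'
```

```text
time_s: 10.65
tool_pos: [0.4789, -0.1203, 0.0441]
tool_rot: [42.8, 87.7, -28.8]
force: [-0.2, 0.7, -1.6]
grip_width: 0.0585
time_s: 10.9
tool_pos: [0.4791, -0.1205, 0.0436]
tool_rot: [41.2, 87.7, -30.4]
force: [0.6, 0.1, -1.4]
grip_width: 0.0588
```

```bash
python3 -m pendant '{"xyz":[[0,0,-0.003],[0,0,-0.002]],"turn":[0,0]}'; python3 -m pendant '{"xyz":[[0,0,-0.002],[0,0,0]],"turn":[0,0]}'
```

```text
time_s: 11.15
tool_pos: [0.4796, -0.1211, 0.0412]
tool_rot: [38.3, 87.7, -33.3]
force: [-6.9, 1.9, 17.4]
grip_width: 0.0585
time_s: 11.4
tool_pos: [0.4795, -0.1212, 0.041]
tool_rot: [36.1, 87.7, -35.5]
force: [-0.0, 0.0, -1.0]
grip_width: 0.059
```

Contact felt: a brief 17 N, since relaxed. I'll open the fingers partly so they clear the tub wall.

```bash
python3 -m pendant '{"xyz":[[0,0,0],[0,0,0],[0,0,0],[0,0,0]],"turn":[0,0,0,0]}' 0.84; python3 -m pendant '{"xyz":[[0,0,0.01],[0,0,0.02],[0,0,0.03],[0,0,0.04],[0,0,0.05],[0,0,0.05]],"turn":[0,0,0,0,0,0]}'; python3 -c "
from h import *
jaw()
look('wrist',['tub_in','finial'],'w8.png')"
```

```text
time_s: 11.9
tool_pos: [0.4793, -0.1209, 0.0397]
tool_rot: [37.3, 87.7, -34.3]
force: [1.1, -0.7, -0.4]
grip_width: 0.0727
time_s: 12.65
tool_pos: [0.4761, -0.1193, 0.2447]
tool_rot: [36.2, 88.1, -35.3]
force: [1.3, 0.8, 0.3]
grip_width: 0.073
tcp [ 0.4761 -0.1193  0.2447] grasp [ 0.4756 -0.1189  0.2634] jaw az 18.51 F [1.26 0.83 0.27] t 12.65 w 0.073
wrist finial 0.8 [ 0.4622  0.0694 -0.0013]
wrist finial 0.71 [ 0.4787 -0.1207  0.0064]
```

View pics/w8.png

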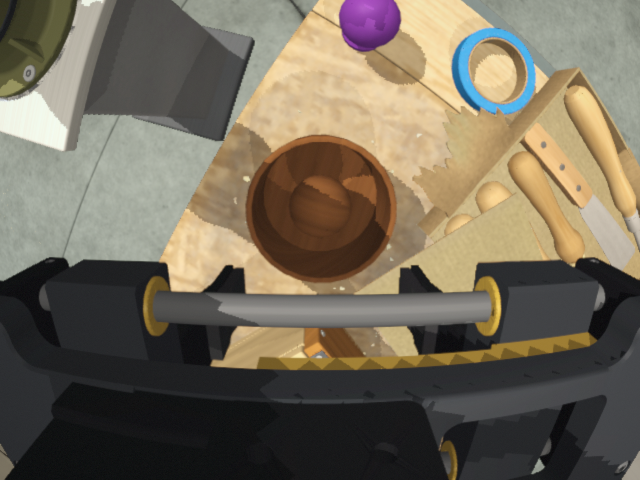

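The wrist picture shows the finial ball upright and centred in the tub at (320,207). Next is the pull.

```bash
python3 -m pendant '{"xyz":[[-0.0063,-0.043,0],[-0.0063,-0.043,0],[-0.0063,-0.043,0],[-0.0063,-0.043,0],[-0.0063,-0.043,0],[-0.0063,-0.043,0],[0,0,0]],"turn":[-0.162,-0.162,-0.162,-0.162,-0.162,-0.162,0]}' 0.5; python3 -c "
from h import *
jaw();st()
look('wrist',['lid_pull','bolt_knob','staple'],'w9.png')"
```

```text
time_s: 13.68
tool_pos: [0.4346, -0.3819, 0.2396]
tool_rot: [26.3, 88.0, -102.5]
force: [-0.7, 1.0, -0.5]
grip_width: 0.0434
tcp [ 0.4346 -0.3819  0.2396] grasp [ 0.4347 -0.3813  0.2582] jaw az -38.77 F [-0.7   1.04 -0.52] t 13.675 w 0.0434
{'time_s': np.float64(13.675), 'qpos': array([ 54.8044,   9.5233, -19.3967,  92.5209,   5.0634,  77.7617,
        -4.1455]), 'tool_pos': array([ 0.4346, -0.3819,  0.2396]), 'tool_rot': array([  26.2817,   88.0438, -102.4979]), 'force': array([-0.6972,  1.0379, -0.5244]), 'grip_width': np.float64(0.0434)}
wrist lid_pull 0.87 [ 0.4365 -0.3829  0.143 ]
wrist bolt_knob 0.73 [ 0.495  -0.3004  0.1498]
wrist staple 0.61 [ 0.5295 -0.2563  0.1108]
```

View pics/w9.png

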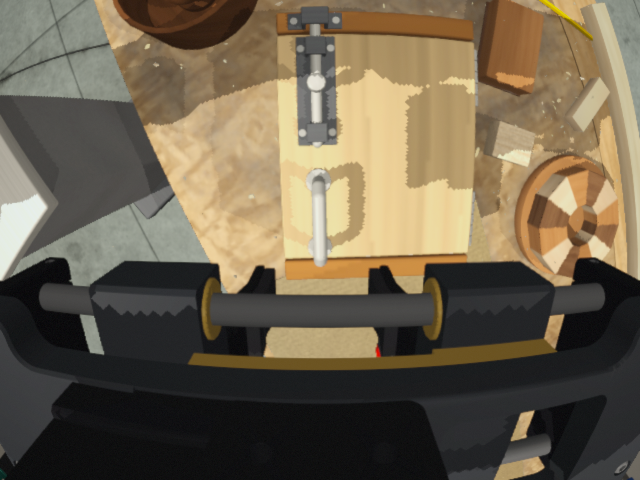

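The pull is at (320,215), in line with the fingers' middle, and the bolt end appears to reach the staple at (315,18). I'll descend to the bar.

```bash
python3 -m pendant '{"xyz":[[0.002,0.001,-0.03],[0,0,-0.03],[0,0,-0.02],[0,0,0]],"turn":[0.02,0,0,0]}' 0.5; python3 -c "
from h import *
jaw()
look('wrist',['lid_pull'],'w10.png')"
```

```text
time_s: 14.38
tool_pos: [0.4427, -0.3695, 0.1605]
tool_rot: [34.6, 88.0, -91.8]
force: [0.6, -0.4, 0.9]
grip_width: 0.043
tcp [ 0.4427 -0.3695  0.1605] grasp [ 0.4428 -0.3689  0.1792] jaw az -36.33 F [ 0.6  -0.39  0.89] t 14.375 w 0.043
wrist lid_pull 0.89 [ 0.4382 -0.382   0.1467]
wrist lid_pull 0.28 [ 0.6456 -0.4643  0.0031]
```

View pics/w10.png

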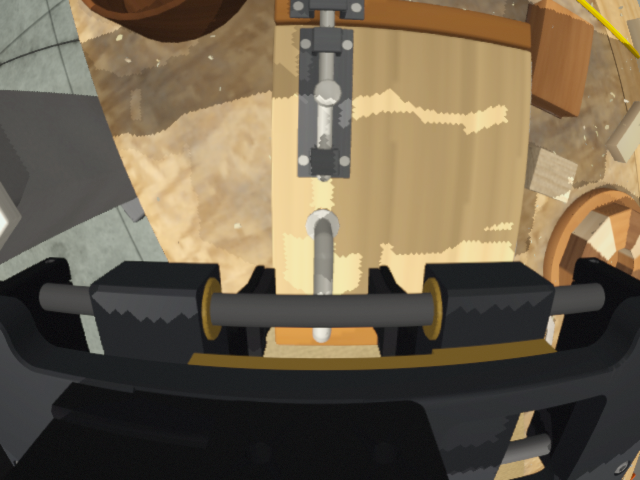

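```bash
python3 -m pendant '{"xyz":[[-0.0065,-0.010,0],[0,0,-0.017],[0,0,-0.012],[0,0,0]],"turn":[-0.01,0,0,0]}' 0.5; python3 -c "
from h import *
jaw()
look('wrist',['lid_pull'],'w11.png')"
```

```text
time_s: 14.98
tool_pos: [0.4376, -0.3824, 0.134]
tool_rot: [43.0, 87.7, -84.1]
force: [-0.2, -0.3, -0.4]
grip_width: 0.0434
tcp [ 0.4376 -0.3824  0.134 ] grasp [ 0.4376 -0.3816  0.1527] jaw az -37.0 F [-0.2  -0.27 -0.39] t 14.975 w 0.0434
wrist lid_pull 0.92 [ 0.4389 -0.3805  0.1432]
```

View pics/w11.png

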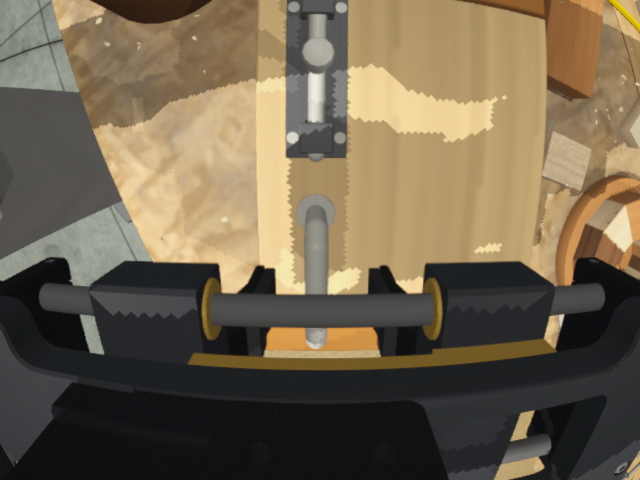

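```bash
python3 -m pendant '{"xyz":[[-0.001,0.001,-0.005],[0,0,0]],"turn":[0,0]}'; python3 -m pendant '{"xyz":[[0,0,0],[0,0,0],[0,0,0],[0,0,0]],"turn":[0,0,0,0]}' 0 15; python3 -c "
from h import *
jaw()"
```

```text
time_s: 15.32
tool_pos: [0.4377, -0.3816, 0.1303]
tool_rot: [45.5, 87.6, -81.5]
force: [-0.9, 0.8, 0.9]
grip_width: 0.0434
time_s: 15.82
tool_pos: [0.4371, -0.381, 0.1308]
tool_rot: [43.4, 87.7, -83.6]
force: [-7.6, 6.2, 6.6]
grip_width: 0.0114
tcp [ 0.4371 -0.381   0.1308] grasp [ 0.437  -0.3803  0.1495] jaw az -36.96 F [-7.63  6.2   6.58] t 15.825 w 0.0114
```

```bash
python3 -m pendant '{"xyz":[[0,0,0],[0,0,0]],"turn":[0,0]}'; python3 -m pendant '{"xyz":[[0,0,0.003],[0,0,0]],"turn":[0,0]}';python3 -m pendant '{"xyz":[[0,0,0.003],[0,0,0.003]],"turn":[0,0]}'
```

```text
time_s: 16.08
tool_pos: [0.4363, -0.3804, 0.1308]
tool_rot: [41.1, 87.8, -85.9]
force: [-0.8, 1.0, 0.5]
grip_width: 0.0094
time_s: 16.32
tool_pos: [0.437, -0.3809, 0.1329]
tool_rot: [43.4, 87.7, -83.6]
force: [-0.3, 0.1, -3.2]
grip_width: 0.0094
time_s: 16.58
tool_pos: [0.438, -0.3817, 0.1365]
tool_rot: [46.8, 87.7, -80.2]
force: [6.8, -4.8, -19.8]
grip_width: 0.0094
```

```bash
python3 -m pendant '{"xyz":[[0,0,0.003]],"turn":[0]}'; python3 -m pendant '{"xyz":[[0,0,0.002]],"turn":[0]}'; python3 -m pendant '{"xyz":[[0,0,-0.003],[0,0,-0.002],[0,0,0]],"turn":[0,0,0]}'
```

```text
time_s: 16.7
tool_pos: [0.438, -0.3817, 0.1366]
tool_rot: [47.3, 87.7, -79.7]
force: [7.3, -6.0, -20.8]
grip_width: 0.0092
time_s: 16.82
tool_pos: [0.4379, -0.3815, 0.136]
tool_rot: [47.0, 87.8, -79.9]
force: [5.3, -3.6, -12.7]
grip_width: 0.0094
time_s: 17.2
tool_pos: [0.4363, -0.3804, 0.1313]
tool_rot: [41.7, 88.0, -85.3]
force: [-0.7, -0.3, -2.7]
grip_width: 0.0093
```

The lid rose only about 5 mm at the pull and then stopped with 20 N, so the bolt is caught. It is lowered again. I'll release the pull and go to the knob.

```bash
python3 -m pendant '{"xyz":[[0,0,0],[0,0,0],[0,0,0]],"turn":[0,0,0]}' 0.4; python3 -m pendant '{"xyz":[[0,0,0.03],[0,0,0.03],[0,0,0.01]],"turn":[0,0,0]}';  python3 -m pendant '{"xyz":[[0.0066,0.0088,0],[0.0066,0.0088,0],[0.0066,0.0088,0],[0.0066,0.0088,0],[0.0066,0.0088,0],[0.0066,0.0088,0],[0.0066,0.0088,0],[0.0066,0.0088,0],[0.0066,0.0088,0],[0,0,0]],"turn":[0.174,0.174,0.174,0.174,0.174,0.174,0.174,0.174,0.174,0]}'; python3 -c "
from h import *
jaw();st()
look('wrist',['bolt_knob','lid_pull','staple'],'w12.png')"
```

```text
time_s: 17.58
tool_pos: [0.438, -0.3817, 0.1332]
tool_rot: [46.9, 87.7, -80.1]
force: [-0.3, 0.5, -0.8]
grip_width: 0.0304
time_s: 17.95
tool_pos: [0.4378, -0.3815, 0.2044]
tool_rot: [46.3, 87.8, -80.6]
force: [-0.1, 1.1, -0.2]
grip_width: 0.0346
time_s: 19.2
tool_pos: [0.4971, -0.2992, 0.1984]
tool_rot: [51.3, 88.0, 16.9]
force: [-0.7, -0.5, -0.4]
grip_width: 0.0345
tcp [ 0.4971 -0.2992  0.1984] grasp [ 0.4965 -0.2994  0.2171] jaw az 55.62 F [-0.67 -0.48 -0.37] t 19.2 w 0.0345
{'time_s': np.float64(19.2), 'qpos': array([ 57.0148,  11.9161, -31.4488,  95.632 ,   5.0218,  72.7323,
        80.3649]), 'tool_pos': array([ 0.4971, -0.2992,  0.1984]), 'tool_rot': array([51.2897, 87.9658, 16.8871]), 'force': array([-0.6668, -0.4753, -0.3709]), 'grip_width': np.float64(0.0345)}
wrist bolt_knob 0.65 [ 0.4963 -0.3012  0.1469]
wrist lid_pull 0.87 [ 0.4355 -0.3786  0.1446]
wrist staple 0.89 [ 0.5289 -0.2553  0.1124]
```

View pics/w12.png

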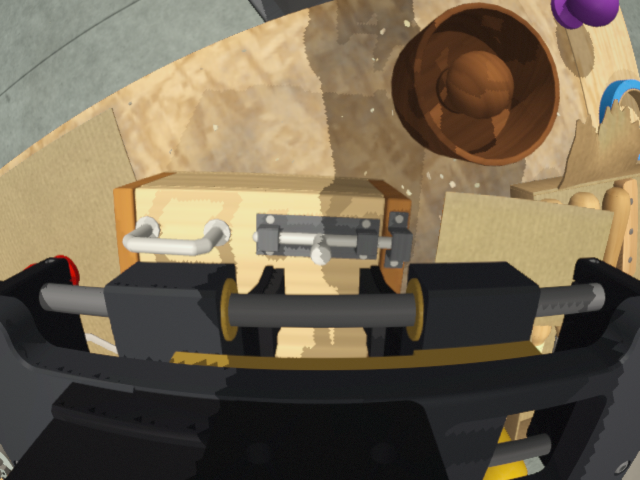

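```bash
python3 -m pendant '{"xyz":[[0,-0.001,-0.02],[0,0,-0.015],[0,0,0]],"turn":[-0.045,0,0]}'; python3 -c "
from h import *
jaw()
look('wrist',['bolt_knob'],'w13.png')"
```

```text
time_s: 19.77
tool_pos: [0.4957, -0.3032, 0.1631]
tool_rot: [47.7, 88.0, 10.2]
force: [-0.5, -0.1, 0.2]
grip_width: 0.0349
tcp [ 0.4957 -0.3032  0.1631] grasp [ 0.495  -0.3033  0.1817] jaw az 52.55 F [-0.5  -0.07  0.17] t 19.775 w 0.0349
wrist bolt_knob 0.94 [ 0.4938 -0.2981  0.148 ]
```

View pics/w13.png

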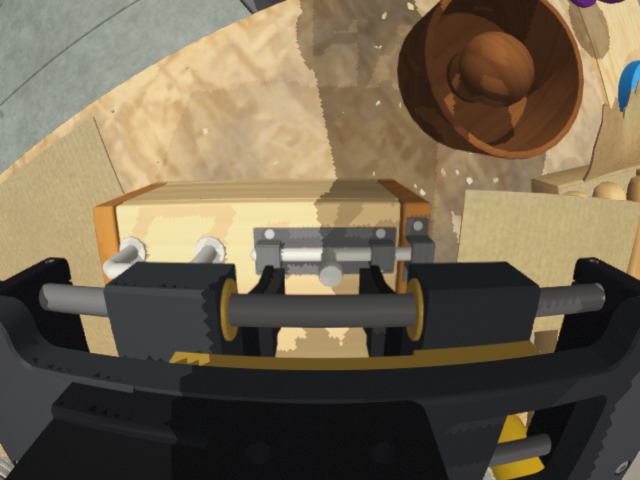

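```bash
python3 -m pendant '{"xyz":[[0.001,0.004,0],[0,0,-0.017],[0,0.001,-0.012],[0,0,0]],"turn":[0,0,0,0]}'; python3 -c "
from h import *
jaw()
look('wrist',['bolt_knob'],'w14.png')
look('scene',['bolt_knob'],'s3.png')"; python3 -c "
import cv2;a=cv2.imread('pics/s3.png')[200:320,230:390];cv2.imwrite('pics/s3c.png',cv2.resize(a,None,fx=5,fy=5,interpolation=2))"
```

```text
time_s: 20.38
tool_pos: [0.4982, -0.2981, 0.1345]
tool_rot: [43.5, 87.8, 6.1]
force: [-0.4, 0.5, -0.2]
grip_width: 0.0347
tcp [ 0.4982 -0.2981  0.1345] grasp [ 0.4974 -0.2982  0.1532] jaw az 52.6 F [-0.41  0.46 -0.22] t 20.375 w 0.0347
wrist bolt_knob 0.71 [ 0.4934 -0.3001  0.1502]
```

View pics/w14.png

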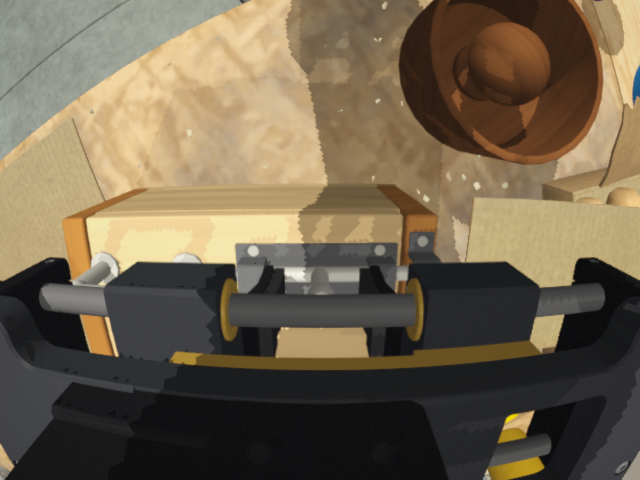

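View pics/s3c.png

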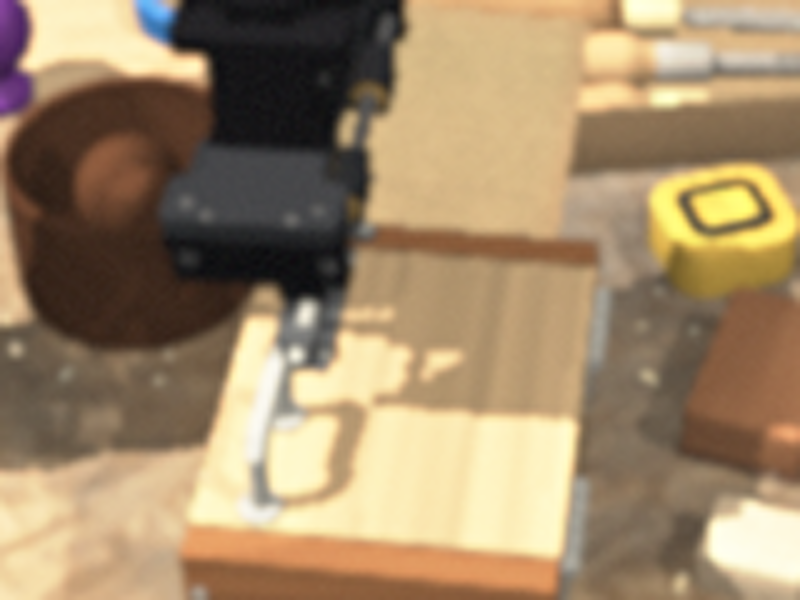

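```bash
python3 -m pendant '{"xyz":[[0,0,0],[0,0,0],[0,0,0],[0,0,0]],"turn":[0,0,0,0]}' 0 10; python3 -c "
from h import *
jaw()"
```

```text
time_s: 21.08
tool_pos: [0.4996, -0.2995, 0.1373]
tool_rot: [38.8, 87.6, 1.3]
force: [0.4, 0.6, -0.5]
grip_width: 0.0123
tcp [ 0.4996 -0.2995  0.1373] grasp [ 0.4988 -0.2996  0.156 ] jaw az 52.56 F [ 0.45  0.55 -0.47] t 21.075 w 0.0123
```

```bash
python3 -m pendant '{"xyz":[[-0.003,-0.004,-0.001],[-0.003,-0.004,-0.001]],"turn":[0,0]}'; python3 -m pendant '{"xyz":[[-0.003,-0.004,-0.001],[0,0,0]],"turn":[0,0]}';  python3 -c "
from h import *
jaw()"
```

```text
time_s: 21.32
tool_pos: [0.495, -0.3057, 0.1371]
tool_rot: [40.8, 87.5, 3.4]
force: [-2.0, 3.1, 7.2]
grip_width: 0.0124
time_s: 21.58
tool_pos: [0.492, -0.3095, 0.1373]
tool_rot: [41.1, 87.5, 3.8]
force: [-0.3, 0.7, -0.6]
grip_width: 0.0125
tcp [ 0.492  -0.3095  0.1373] grasp [ 0.4912 -0.3095  0.156 ] jaw az 52.7 F [-0.29  0.66 -0.59] t 21.575 w 0.0125
```

```bash
python3 -m pendant '{"xyz":[[-0.003,-0.004,0],[-0.0012,-0.0016,0],[0,0,0]],"turn":[0,0,0]}'; python3 -c "
from h import *
jaw()"; python3 -m pendant '{"xyz":[[0,0,0],[0,0,0],[0,0,0]],"turn":[0,0,0]}' 0.4;python3 -m pendant '{"xyz":[[0,0,0.02],[0,0,0.03],[0,0,0.02],[0,0,0]],"turn":[0,0,0,0]}'; python3 -c "
from h import *
jaw()
look('wrist',['bolt_knob','lid_pull','staple'],'w15.png')"
```

```text
time_s: 21.95
tool_pos: [0.4881, -0.3146, 0.1373]
tool_rot: [42.6, 87.4, 5.3]
force: [0.8, 2.8, 1.9]
grip_width: 0.0126
tcp [ 0.4881 -0.3146  0.1373] grasp [ 0.4873 -0.3146  0.1559] jaw az 52.74 F [0.76 2.82 1.89] t 21.95 w 0.0126
time_s: 22.32
tool_pos: [0.4872, -0.316, 0.1366]
tool_rot: [40.9, 87.5, 3.6]
force: [-0.7, -0.7, 0.5]
grip_width: 0.0319
time_s: 22.82
tool_pos: [0.4861, -0.3164, 0.2073]
tool_rot: [41.5, 87.6, 4.2]
force: [-0.6, -0.2, 0.4]
grip_width: 0.0347
tcp [ 0.4861 -0.3164  0.2073] grasp [ 0.4853 -0.3165  0.226 ] jaw az 52.65 F [-0.55 -0.19  0.36] t 22.825 w 0.0347
wrist bolt_knob 0.67 [ 0.4578 -0.3536  0.1069]
wrist bolt_knob 0.64 [ 0.4835 -0.3142  0.1518]
wrist lid_pull 0.79 [ 0.4352 -0.381   0.1448]
wrist staple 0.8 [ 0.5313 -0.2576  0.1096]
```

View pics/w15.png

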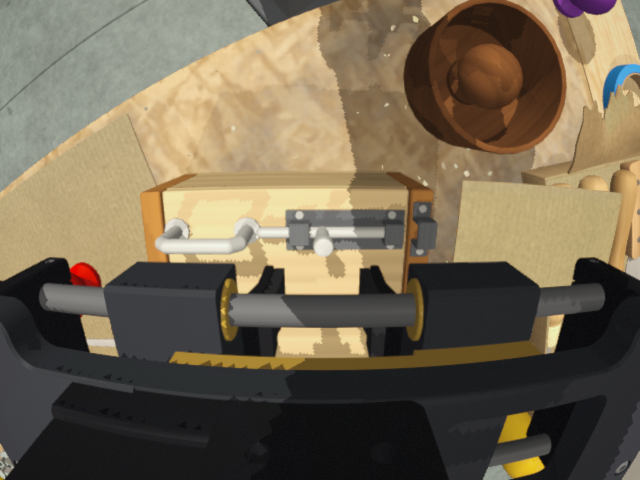

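The wrist picture shows the bolt end at (403,232), clear of the staple at (423,235). The knob is 27 mm from the lid's middle line, so it is clear. Back to the pull.

```bash
python3 -m pendant '{"xyz":[[-0.0054,-0.0072,0],[-0.0054,-0.0072,0],[-0.0054,-0.0072,0],[-0.0054,-0.0072,0],[-0.0054,-0.0072,0],[-0.0054,-0.0072,0],[-0.0054,-0.0072,0],[-0.0054,-0.0072,0],[-0.0054,-0.0072,0],[0,0,0]],"turn":[-0.174,-0.174,-0.174,-0.174,-0.174,-0.174,-0.174,-0.174,-0.174,0]}' 0.5; python3 -c "
from h import *
jaw()
look('wrist',['lid_pull'],'w16.png')"
```

```text
time_s: 24.28
tool_pos: [0.4292, -0.3784, 0.1916]
tool_rot: [42.8, 88.8, -87.1]
force: [0.2, 0.2, 0.5]
grip_width: 0.0435
tcp [ 0.4292 -0.3784  0.1916] grasp [ 0.4292 -0.378   0.2103] jaw az -39.9 F [0.25 0.18 0.49] t 24.275 w 0.0435
wrist lid_pull 0.66 [ 0.4356 -0.3821  0.1448]
```

View pics/w16.png

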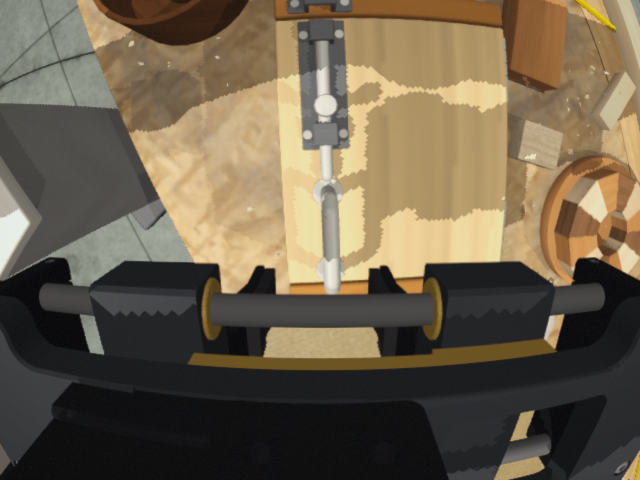

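```bash
python3 -m pendant '{"xyz":[[0.007,-0.003,0],[0,0,-0.015],[0,0,-0.015],[0,0,0]],"turn":[0.045,0,0,0]}' 0.5; python3 -c "
from h import *
jaw()"
```

```text
time_s: 24.88
tool_pos: [0.4369, -0.3782, 0.1581]
tool_rot: [39.5, 89.0, -87.2]
force: [-0.7, 1.2, -0.3]
grip_width: 0.0437
tcp [ 0.4369 -0.3782  0.1581] grasp [ 0.4369 -0.3779  0.1768] jaw az -36.7 F [-0.65  1.19 -0.29] t 24.875 w 0.0437
```

```bash
python3 -m pendant '{"xyz":[[0,-0.003,-0.010],[0,0,-0.017],[0,0,0]],"turn":[0,0,0]}' 0.5; python3 -c "
from h import *
jaw()
look('wrist',['lid_pull'],'w17.png')"
```

```text
time_s: 25.25
tool_pos: [0.4364, -0.3813, 0.1288]
tool_rot: [37.5, 89.0, -89.2]
force: [0.5, 0.3, -0.2]
grip_width: 0.0436
tcp [ 0.4364 -0.3813  0.1288] grasp [ 0.4364 -0.381   0.1475] jaw az -36.71 F [ 0.49  0.34 -0.17] t 25.25 w 0.0436
wrist lid_pull 0.92 [ 0.4367 -0.3789  0.1426]
```

View pics/w17.png

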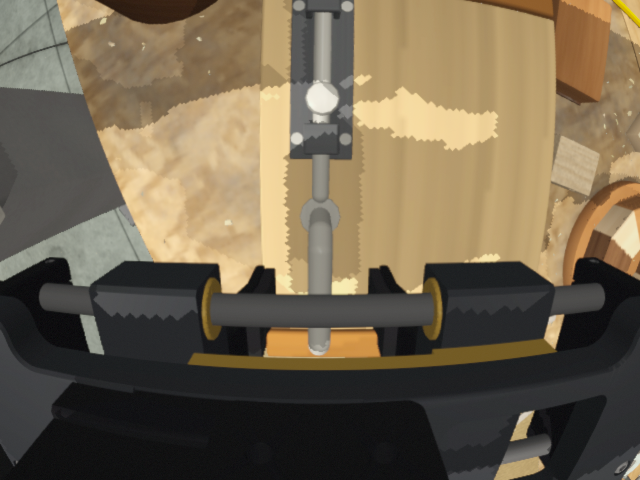

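The bar is centred at (319,270) between the fingers. I'll grip it and raise it along the hinge arc.

```bash
python3 -m pendant '{"xyz":[[0,0,0],[0,0,0],[0,0,0],[0,0,0],[0,0,0]],"turn":[0,0,0,0,0]}' 0 22; python3 -m pendant '{"xyz":[[0.004,-0.003,0.011],[0,0,0]],"turn":[0,0]}';  python3 -c "
from h import *
jaw()"
```

```text
time_s: 25.98
tool_pos: [0.4357, -0.3807, 0.132]
tool_rot: [31.8, 89.0, -94.9]
force: [-0.7, 0.4, 1.7]
grip_width: 0.0094
time_s: 26.22
tool_pos: [0.4392, -0.3834, 0.1425]
tool_rot: [26.1, 89.1, -100.6]
force: [-1.5, 0.6, -2.6]
grip_width: 0.0092
tcp [ 0.4392 -0.3834  0.1425] grasp [ 0.4393 -0.3831  0.1612] jaw az -36.74 F [-1.45  0.64 -2.64] t 26.225 w 0.0092
```

The lid has risen 10.5 mm with under 3 N, so it is free. I'll continue along the arc.

```bash
python3 -m pendant '{"xyz":[[0.0049,-0.0037,0.011],[0.0055,-0.0042,0.010]],"turn":[0,0]}';  python3 -m pendant '{"xyz":[[0.006,-0.0045,0.0093],[0.007,-0.0053,0.0089]],"turn":[0,0]}'; python3 -c "
from h import *
jaw()
B=np.array([.4357,-.3807,.132]);d=readout.get_obs()['tool_pos']-B
h=d[:2]@[.796,-.605];print(h,d[2],d[:2]@[.605,.796],np.degrees(np.arctan2(.052+d[2],.13-h))-21.8)"
```

```text
time_s: 26.48
tool_pos: [0.4487, -0.3907, 0.1631]
tool_rot: [10.6, 89.2, -116.2]
force: [-1.7, 0.8, -3.5]
grip_width: 0.0089
time_s: 26.72
tool_pos: [0.4618, -0.4008, 0.183]
tool_rot: [3.1, 89.2, -123.7]
force: [-4.1, 1.8, -1.3]
grip_width: 0.0089
tcp [ 0.4618 -0.4008  0.183 ] grasp [ 0.462  -0.4006  0.2016] jaw az -36.76 F [-4.1   1.83 -1.29] t 26.725 w 0.0089
0.03296564424278005 0.05095085572804009 -0.00021534391258136535 24.894583446008742
```

```bash
python3 -m pendant '{"xyz":[[0.0071,-0.0054,0.0079],[0.0081,-0.0062,0.0071]],"turn":[0,0]}';  python3 -m pendant '{"xyz":[[0.0082,-0.0062,0.0062],[0.009,-0.0068,0.0054]],"turn":[0,0]}'; python3 -c "
from h import *
jaw()
B=np.array([.4357,-.3807,.132]);d=readout.get_obs()['tool_pos']-B
h=d[:2]@[.796,-.605];print(h,d[2],d[:2]@[.605,.796],np.degrees(np.arctan2(.052+d[2],.13-h))-21.8)
look('wrist',['lid_pull'],'w18.png')
look('scene',['lid_pull','finial'],'s4.png')"
```

```text
time_s: 26.98
tool_pos: [0.4781, -0.4134, 0.2002]
tool_rot: [6.0, 89.1, -120.8]
force: [-2.9, 2.9, 0.7]
grip_width: 0.0091
time_s: 27.22
tool_pos: [0.4973, -0.4281, 0.2136]
tool_rot: [16.7, 89.1, -110.1]
force: [-1.4, 0.6, -3.1]
grip_width: 0.009
tcp [ 0.4973 -0.4281  0.2136] grasp [ 0.4974 -0.4278  0.2323] jaw az -36.79 F [-1.43  0.63 -3.13] t 27.225 w 0.009
0.07766407568508077 0.08163878036236188 -0.0004359071276326733 46.8135819638006
wrist lid_pull 0.62 [ 0.499  -0.3824  0.199 ]
wrist lid_pull 0.56 [ 0.4988 -0.4291  0.2231]
scene lid_pull 0.88 [ 0.4976 -0.4283  0.2279]
scene finial 0.9 [0.4656 0.071  0.0005]
scene finial 0.76 [ 0.479  -0.1197  0.0067]
```

View pics/s4.png

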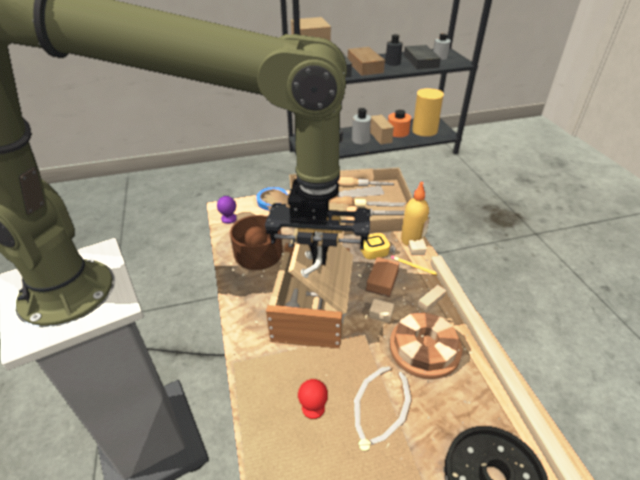

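View pics/w18.png

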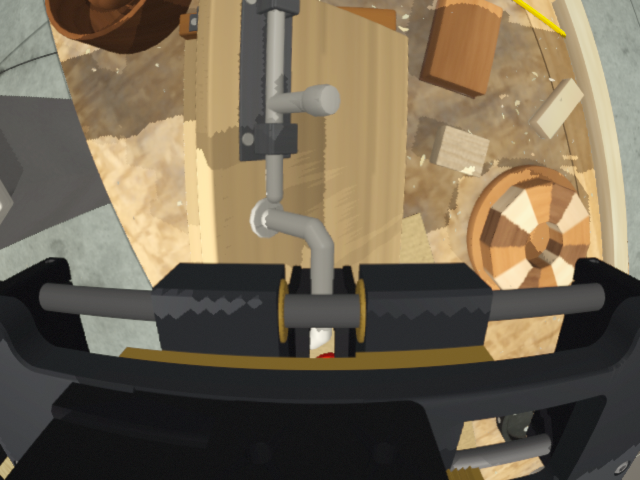

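The pictures show the lid open at about 47° with the bar held in the fingers at (320,270), and the finial standing in the tub. I'll raise it further for margin.

```bash
python3 -m pendant '{"xyz":[[0.0091,-0.0069,0.0043],[0.0094,-0.0071,0.0033],[0.006,-0.0045,0.0012],[0,0,0],[0,0,0]],"turn":[0,0,0,0,0]}' 0 25; python3 -c "
from h import *
jaw()
B=np.array([.4357,-.3807,.132]);d=readout.get_obs()['tool_pos']-B
h=d[:2]@[.796,-.605];print(h,d[2],np.degrees(np.arctan2(.052+d[2],.13-h))-21.8)
look('scene',['lid_pull','finial'],'s5.png')"; python3 -c "
import cv2;a=cv2.imread('pics/s5.png')[180:360,210:450];cv2.imwrite('pics/s5c.png',cv2.resize(a,None,fx=3.3,fy=3.3,interpolation=2))"
```

```text
time_s: 28.1
tool_pos: [0.5209, -0.4462, 0.2227]
tool_rot: [11.3, 89.1, -115.5]
force: [-2.3, 1.7, 0.9]
grip_width: 0.0091
tcp [ 0.5209 -0.4462  0.2227] grasp [ 0.521  -0.4459  0.2414] jaw az -36.8 F [-2.35  1.74  0.91] t 28.1 w 0.0091
0.10744164931707922 0.09073896375322177 59.2192981461792
scene lid_pull 0.76 [ 0.5211 -0.4489  0.2379]
scene lid_pull 0.61 [ 0.4834 -0.1204 -0.0039]
scene finial 0.93 [0.4665 0.0705 0.0026]
scene finial 0.92 [ 0.389  -0.592   0.0036]
```

View pics/s5c.png

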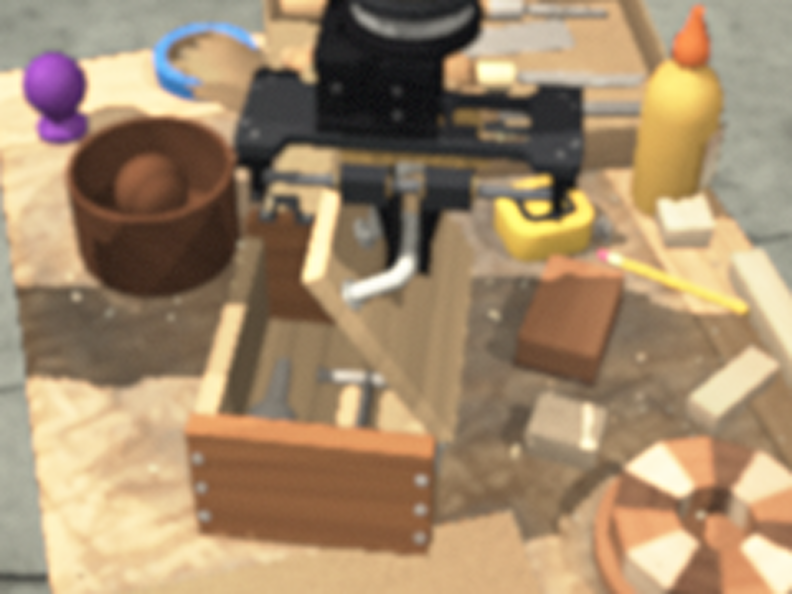

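The crop shows the lid at about 59° with the pull bar held at (405,240). The finial is upright in the tub at (150,185), and the bystanders have not moved. I'll hand in.

```bash
python3 -c "
from h import *
jaw(); print(sign_off())"
```

```text
tcp [ 0.5208 -0.4462  0.2227] grasp [ 0.5209 -0.4459  0.2414] jaw az -36.8 F [-1.79  1.25  1.2 ] t 28.25 w 0.0088
the job is handed in; nothing more can be done
None
```

The job is handed in at 28 s of the 67 s allowed, with the lid held open at about 59° by its pull.

- **Finial:** The dark-wood finial stands upright in the middle of the tub. Contact with the tub floor was brief, about 17 N on the wrist, slightly firmer than I intended.
- **Tug:** The lid rose about 5 mm at the pull and then stopped, peaking at about 21 N on the wrist (roughly 22 N with the sideways part), so the bolt was caught.
- **Bolt:** I drew it by the knob to about 27 mm from the middle line, against the 35 mm needed to clear the staple. It took a brief 8 N or so at the wrist. The wrist picture then showed the bolt clear of the staple.
- **Lid:** It came up with only a few newtons. At hand-in the bar was still in the grip, at a measured width of 9 mm.

**Checks that disagreed or stayed unchecked:**
- The lid angle comes from the tool's path, as I had no direct reading; the network's pull position agreed to about 4 mm, and the last picture shows the lid clearly open.
- In that last picture the finial network reported only the look-alikes, but the tubbed finial is plainly visible there, and the network had found it one picture earlier.
- The other things on the bench look unmoved in the last picture, though I did not measure them again.

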